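Raise the filming monopod to its second stop and hold it

TASK

Get the little telescopic phone monopod on the worktop ready for filming: press its release button from above and let the button come up again, so that the phone clamp pops up to its first stop, then grip the clamp and pull it straight up as far as it goes, to the second stop. It sinks back if let go, so finish still gripping the clamp and holding it fully extended. Leave the other things on the worktop where they stand.

Things in the scene. Friction and masses are not known exactly. Their poses are not given: they have to be found in the camera images.
- monopod: Telescopic phone monopod, stuck to the worktop by a round black suction foot 92 mm across; tube 37 mm, black collar 45 mm across, its top 114 mm above the worktop. Origin: centre of the foot's underside, on the tube's axis; z up; +y points to the release button; x is the clamp's thin direction. The small tension screw on the collar's -y side plays no part. Turned up to 40 degrees.
- release_button (a joint): Round steel button 24 mm across in a black housing (30 mm) on a bracket, 58 mm from the tube's axis on the monopod's +y side. Pressed straight down: 0 = up, 0.007 m = fully down. A spring returns it; about 2 N starts it, 5 N bottoms it. The latch lets go at about 5 mm, so press it fully down.
- button_top (a point): Centre of the release button's upper face, 131 mm above the worktop when up; axes as the monopod's.
- phone_head (a joint): Height of the phone clamp with its inner tube: 0 = latched at the start (cannot be pulled up until the button is pressed); 0.030 m = first stop, to which a spring lifts it once the button is pressed, and to which it returns if let go; 0.090 m = second stop, a hard end. Above the first stop the spring pulls it down, 9 N at the second.
- head_grip (a point): Centre of the folded phone clamp: a solid grey ribbed block on top of the monopod, 22 mm thick (monopod's x), 46 mm wide (y), 40 mm high, with a 3 mm steel bar on top. Grip it across its 22 mm from above. This point is 141 mm above the worktop when latched, 171 mm at the first stop, 231 mm at the second. Axes as the monopod's.
- salt_shaker: Bystander: grey and clear salt shaker, 44 mm across, 90 mm high, standing near the monopod on the side of the tension screw. Origin: centre of its underside.
- garlic: Bystander: garlic bulb, 54 mm across, 53 mm high, near the monopod on the button's side. Origin: centre of its underside.
- tin_beans: Bystander: upright food tin, 76 mm across, 110 mm high, to the right. Origin: centre of its underside.
- mug: Bystander: purple mug, 86 mm across, 96 mm high, to the left. Origin: centre of its underside.
- kitchen_timer: Bystander: round kitchen timer, 65 mm across, 45 mm high, at the back. Origin: centre of its underside.
- flat_tin: Bystander: flat rectangular fish tin, 107 x 63 mm, 26 mm high, back right. Origin: centre of its underside.
Mind the look-alikes: they are no part of the job. Leave any pink look-alike of the monopod alone.

How it is judged:
By the outcome, as a careful person would: the job done as asked, in the order asked, and still so for the second after the job is handed in, while the arm keeps its last pose, push and grip.
It also fails if it takes over 40 s, if anything falls off the work surface, if the arm or the gripper's body presses on something with over 40 N, if the wrist force passes 120 N, or if a joint passes its speed limit or range.

ROBOT

A 6-joint arm with a two-finger parallel gripper is mounted at the origin on a cart in front of the work surface, level with it; the furniture and walls round the work are solid. World frame = base frame: x ahead of the robot, y to its left, z up, the work surface at z = 0. Lengths are in m, angles in degrees, forces in N, time in s.
With the tool pointing down it reaches from about 0.35 to 0.975 m from the base axis. Payload 17.4 kg.
Tool frame: the origin (TCP) lies where the fingers leave the gripper's body, on its centre line; the fingertips stand 73 mm ahead of it and the grasp point (between the pads) lies 54 mm ahead of it; z points along the fingers, y is the line along which they close (so a half turn about z gives the same grasp; the last joint's range is limited). The gripper opens to 85 mm and grips with 20 to 120 N. Pads are 22 mm wide; open, the fingers measure 114 mm over their backs; the gripper's body (76 mm by 85 mm) begins 54 mm behind the grasp point. The pads swing forward as they close: fully open they stand 13 mm farther back than shut.
Start: joints at [64.527, 6.646, 82.598, -0, 90.757, -2.166], TCP at [0.267, 0.62, 0.304] pointing down, gripper open.
Joint ranges: [-162.19, 162.19], [-47.58, 125.68], [4.15, 143.07], [-65.23, 245.23], [0.69, 171.88], [-170.13, 170.13]. Speed limits (degrees/s): [108.29, 108.29, 127.2, 180, 180, 180].

INTERFACE

Orientations are given as [roll, pitch, yaw] about the fixed x, y, z axes, in that order (R = Rz(yaw) Ry(pitch) Rx(roll)).
In Python, from rig import read_state, camera, close_job gives the robot as it stands.
- The arm moves only by the tool arm_command, never from a script. Its argument "deltas" is one flat list of numbers, 4 for each row, row after row: the shift along the tool's x, y, z in mm, then the turn about the tool's z in degrees. A call has 1 to 8 rows; each row is the pose to reach, as a shift and turn from the pose commanded when the call began, along the tool's axes at that moment; what a row does not reach only later rows make up. A row lasts 1/12 s, in which the tool goes at most 41.7 mm and 7.16 degrees, less where a joint would pass 70% of its speed; a pose out of reach is approached as far as the arm can. A call with a gripper value outside its range is refused whole. "gripper" is the finger opening in mm, from 0 to 85.4, set as the call begins (left out, the last holds). The fingers move at their own pace and stop on an object; "squeeze" is the grip in N (left out, the last holds). Time passes only in rows, so rows that repeat a pose let the fingers close. It gives the time, the measured TCP pose, the force, the opening and the grip force at its end, in the units of the state.
- read_state(): the state, without advancing time (a new reading comes with each control period).
- camera(name): name is "side" or "top"; returns a dict with "image" (420x560x3 uint8, red, green, blue), "depth" (420x560 float32, m along the optical axis (not along the pixel's ray), 0 where there is no reading), "fx", "fy", "cx", "cy" (pixels), "dist_coeffs" ([k1, k2, p1, p2, k3] as OpenCV has them; the pictures are not rectified), "pose" (4x4, takes a point from camera to world coordinates). Camera axes: x right, y up, looking along -z (the intrinsics and any distortion apply to the point x, -y, -z); pixel columns grow to the right and rows downward; lengths in m; the calibration is good to about 2 mm. A picture is of the moment at which its call begins.
- close_job(): hands the job in; it is judged then, once.
The state is a dict: "t": time; "q": joint angles; "joint_vel": joint speeds; "joint_efforts": joint torques, N m; "tool_pos": TCP position; "tool_rot": TCP orientation; "force": force on the tool from outside, world axes, zero at the start; "ft_torque": the same for the moment, N m; "width": finger opening in m; "gripper_force": force on a finger pad.
Only numpy, scipy, OpenCV 4.12 (cv2) and the standard library are available. Lean on these libraries where they do the work, as an engineer would, in place of code of your own. Each camera call takes 0.05 s, during which the arm holds its last target. There are 200 camera calls.

## Working session

There is one attempt and no reset: what is moved stays moved. The work goes in short steps, Python scripts to look and compute and a tool call to move; the robot and the scene stay as the last step left them, time stands still between calls to the robot, and variables do not carry over. Pictures are saved under pics/ and viewed, at most 10 in all, crops included, and the job is handed in when it is done.

Besides the shell and the picture viewer there is one more tool, called after "Call:" as name(argument=value, ...), one argument or row to a line, values as JSON. arm_command: Moves the arm, as the interface text tells. Its arguments: {"type":"object","properties":{"deltas":{"type":"array"},"gripper":{"type":"number"},"squeeze":{"type":"number"}},"required":["deltas"]}

```bash
ls; mkdir -p pics; cat > h.py <<'E'
import numpy as np, cv2
from rig import read_state, camera
def cloud(c):
    h,w=c["depth"].shape
    u,v=np.meshgrid(np.arange(w),np.arange(h))
    K=np.array([[c["fx"],0,c["cx"]],[0,c["fy"],c["cy"]],[0,0,1]])
    n=cv2.undistortPoints(np.stack([u,v],-1).reshape(-1,1,2).astype(np.float64),K,np.array(c["dist_coeffs"],float)).reshape(h,w,2)
    d=c["depth"]; P=np.stack([n[...,0]*d,-n[...,1]*d,-d],-1)
    T=np.array(c["pose"]); W=P@T[:3,:3].T+T[:3,3]; W[d==0]=np.nan
    return W
E
python3 - <<'E'
from h import *
for n in ("top","side"):
    c=camera(n); cv2.imwrite(f"pics/{n}0.png",c["image"][...,::-1]); np.savez(n+"0.npz",**{k:np.array(v) for k,v in c.items()})
    print(n,np.array(c["pose"]).round(3).tolist())
print(read_state())
E
```

```text
pics
top [[0.002, 0.997, -0.072, 0.478], [-1.0, 0.001, -0.01, -0.001], [-0.01, 0.072, 0.997, 1.132], [0.0, 0.0, 0.0, 1.0]]
side [[0.682, 0.636, -0.36, 0.072], [-0.731, 0.591, -0.342, -0.439], [-0.005, 0.496, 0.868, 1.29], [0.0, 0.0, 0.0, 1.0]]
{'t': 0.1, 'q': array([ 6.45259416e+01,  6.67259611e+00,  8.26316865e+01, -5.16509410e-04,
        9.07568555e+01, -2.16588811e+00]), 'joint_vel': array([-0.03132808, -0.01474369, -0.08794488,  0.02313632,  0.01020355,
        0.00261756]), 'joint_efforts': array([ 1.91205007e-03, -7.33670926e+01, -6.33787608e+01, -3.29193568e-06,
        5.09179445e-03,  4.16930413e-05]), 'tool_pos': array([0.26705318, 0.61982529, 0.30322412]), 'tool_rot': array([-1.79938886e+02, -1.79448260e-03,  1.56691822e+02]), 'force': array([0.24674692, 0.10574705, 1.03807373]), 'ft_torque': array([-0.02941182, -0.04247042,  0.00407767]), 'gripper_force': 0.0, 'width': 0.08531335616819652}
```

View pics/top0.png

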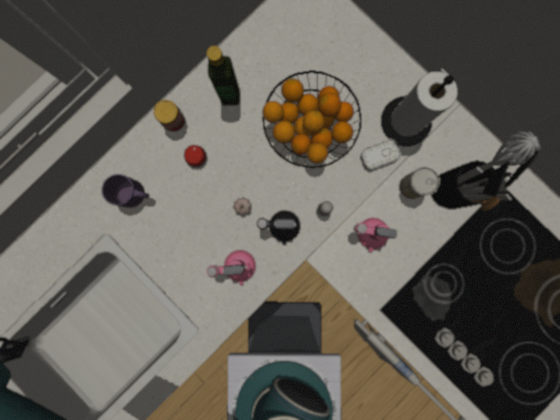

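View pics/side0.png

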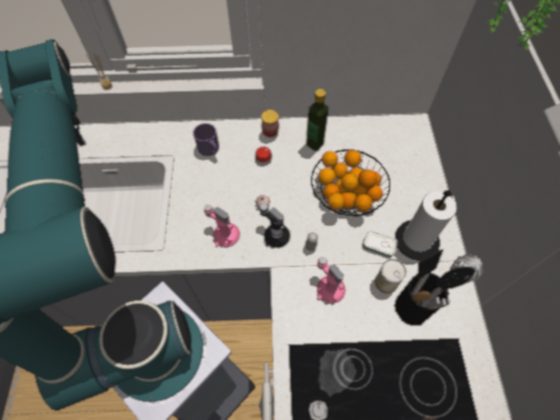

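The candidates in the top view are a pink monopod at (238,267), a pink one at (375,233) and a black one at (283,225). The black one fits: black foot and collar, the garlic (243,206) on its button side and the shaker (325,209) opposite. I'll confirm with an enlarged crop.

```bash
python3 - <<'E'
from h import *
ims=[]
for n,(u0,v0) in (("top",(235,185)),("side",(240,180))):
    c=dict(np.load(n+"0.npz")); W=cloud(c)
    im=c["image"][v0:v0+80,u0:u0+100,::-1]; im=cv2.convertScaleAbs(im,alpha=1.8)
    ims.append(cv2.resize(im,(700,560),interpolation=cv2.INTER_CUBIC)[:, :])
    np.save(n+"W.npy",W)
    if n=="top":
        print("z mm"); 
        for v in range(208,244,3): print(v,(W[v,256:304:3,2]*1000).round().tolist())
cv2.imwrite("pics/crop.png",cv2.resize(np.hstack(ims),(800,320)))
E
```

```text
z mm
208 [5.0, -2.0, -0.0, 0.0, 4.0, 3.0, 6.0, 6.0, 5.0, 1.0, 2.0, 6.0, 4.0, -3.0, -1.0, -1.0]
211 [2.0, -1.0, -2.0, -3.0, 1.0, 1.0, 1.0, 0.0, 10.0, 9.0, 9.0, 11.0, -1.0, 1.0, 2.0, 4.0]
214 [1.0, 6.0, 1.0, 0.0, 0.0, 1.0, 8.0, 15.0, 14.0, 18.0, 19.0, 20.0, 17.0, 6.0, 5.0, 5.0]
217 [-1.0, 1.0, 2.0, 1.0, -1.0, 5.0, 16.0, 21.0, 24.0, 116.0, 117.0, 21.0, 23.0, 16.0, 3.0, 3.0]
220 [3.0, 133.0, 131.0, 124.0, -1.0, 15.0, 20.0, 162.0, 164.0, 161.0, 161.0, 162.0, 161.0, 19.0, 12.0, 2.0]
223 [-0.0, 134.0, 133.0, 132.0, 118.0, 109.0, 113.0, 165.0, 164.0, 163.0, 161.0, 165.0, 162.0, 24.0, 107.0, 5.0]
226 [3.0, 131.0, 136.0, 133.0, 115.0, 107.0, 112.0, 163.0, 165.0, 161.0, 165.0, nan, 162.0, 104.0, 107.0, 3.0]
229 [3.0, 113.0, 123.0, 118.0, 3.0, 16.0, 17.0, 22.0, 112.0, 114.0, 115.0, 117.0, 26.0, 20.0, 15.0, 5.0]
232 [2.0, 2.0, 2.0, 3.0, 3.0, 12.0, 17.0, 21.0, 24.0, 115.0, 116.0, 22.0, 22.0, 21.0, 10.0, -1.0]
235 [-1.0, -1.0, -1.0, -0.0, 1.0, -2.0, 19.0, 15.0, 19.0, 29.0, 19.0, 21.0, 12.0, 14.0, -1.0, 0.0]
238 [-0.0, 1.0, 4.0, 3.0, 2.0, 2.0, 2.0, 14.0, 18.0, 20.0, 20.0, 17.0, 14.0, 6.0, 5.0, -2.0]
241 [2.0, 2.0, -2.0, 2.0, 4.0, 2.0, 2.0, 1.0, 8.0, 19.0, 17.0, 7.0, -0.0, -4.0, 4.0, 1.0]
```

View pics/crop.png

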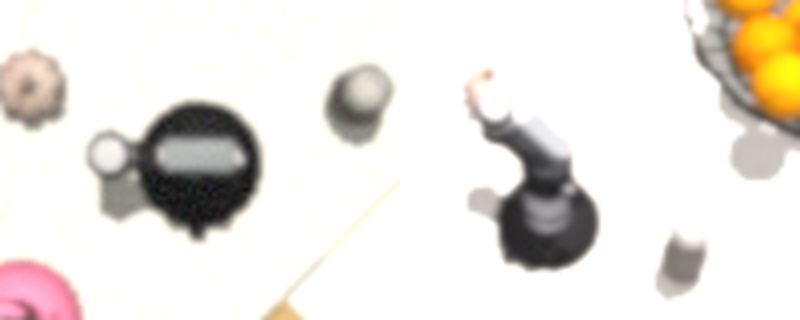

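The crop shows the black-footed monopod with the grey clamp bar (top-view pixels about 274–296, row 223) and the steel button at about (262,223). The garlic is on the button side and the shaker on the screw side, so this is the one. Next I measure it.

```bash
python3 - <<'E'
from h import *
for n,(u0,v0,u1,v1) in (("top",(250,205,305,245)),("side",(255,190,300,250))):
    W=np.load(n+"W.npy")[v0:v1,u0:u1].reshape(-1,3)
    for nm,lo,hi in (("head",.152,.175),("button",.126,.142),("foot",.010,.03)):
        P=W[(W[:,2]>lo)&(W[:,2]<hi)]
        r=cv2.minAreaRect((P[:,:2]*1000).astype(np.float32))
        print(n,nm,len(P),(np.nanmean(P,0)*1000).round(1),"rect",np.round(r[0],1),np.round(r[1],1),round(r[2],1))
W=np.load("topW.npy")
for nm,(u,v) in dict(garlic=(243,206),shaker=(325,209),pinkR=(375,233),pinkL=(238,267),pinkLbtn=(214,272)).items():
    print(nm,(np.nanmean(W[v-2:v+3,u-2:u+3].reshape(-1,3),0)*1000).round())
# ray-plane
c=dict(np.load("top0.npz")); K=np.array([[c["fx"],0,c["cx"]],[0,c["fy"],c["cy"]],[0,0,1]])
im=c["image"].astype(int); hsv=cv2.cvtColor(c["image"],cv2.COLOR_RGB2HSV)
np.set_printoptions(linewidth=250); print(im[214:232,254:302:1].mean(-1).astype(int))
E
```

```text
top head 161 [516.4  -1.9 162. ] rect [516.2  -1.4] [47.6 21.6] 85.8
top button 69 [518.3  55.5 132. ] rect [511.1  44.6] [50.7 21.4] 57.2
top foot 424 [511.7  -1.   17.9] rect [539.7  22. ] [150.1  87.2] 44.8
side head 113 [513.7  -3.6 160.7] rect [515.5  -2.6] [49.8 23.3] 88.5
side button 71 [513.5  25.1 133.2] rect [516.9  20.2] [91.2 23.1] 88.3
side foot 335 [507.7  -2.4  19.1] rect [545.1  43.8] [200.   89.1] 55.8
garlic [570. 114.  46.]
shaker [ 559. -110.   89.]
pinkR [ 494. -233.  128.]
pinkL [409. 113. 161.]
pinkLbtn [395. 178. 131.]
[[149 150 149 149 149 148 149 149 150 152 152 150 150 148 149 150 148 148 139 122  91  62  38  28  23  24  26  22  22  28  24  27  27  25  30  25  25  23  26  44  71 102 129 145 149 149 151 151]
 [149 150 150 149 148 148 148 148 148 152 152 153 151 151 149 149 148 141 123  95  59  31  26  15  24  21  26  28  23  29  28  24  27  29  27  24  24  24  24  30  42  71 104 129 143 149 151 152]
 [150 151 150 150 147 146 145 143 139 143 149 152 153 150 150 149 142 125  95  59  39  17  24  30  21  22  24  27  27  27  29  26  28  22  23  27  28  23  20  22
[... 2259 characters left out ...]
5  21  30  37  46  45  43  45  45  49  48  47  47  47  47  49  52  51  50  47  40  30  26  17  16  31  56 101 138]
 [149 149 150 146 135 110  79  58  55  58  59  69  78  92  95  76  36  16  16  24  13  14  22  18  23  21  25  27  32  32  34  28  23  23  29  29  27  31  29  24  23  17  15  20  34  67 111 138]
 [148 150 149 148 141 123  91  69  68  69  72  75  78  83  83  66  39  23  14  20  10  15  10  12  16  16  18  16  14  24  22  20  19  18  15  19  21  18  19  24  21  19  15  15  45  85 123 144]
 [147 148 148 148 143 126  97  76  73  75  75  76  76  80  75  66  43  26  20  16  15  18  17  17  13  13  17  13  18  15  14  17  12  21  18  12  10  15  17  19  21  19  21  21  53  97 133 147]]
```

Call:
arm_command(
  deltas=[-452,-411,0,70,-452,-411,0,70,-452,-411,0,70,-452,-411,0,70,-452,-411,0,70,-452,-411,0,70,-452,-411,0,70,-452,-411,0,70],
  gripper=0,
)

```text
t: 0.77
tool_pos: [0.405, 0.3145, 0.3037]
tool_rot: [-180.0, 0.0, 99.1]
force: [1.4, 0.2, -0.4]
width: 0.0001
gripper_force: 0.0
```

Call:
arm_command(
  deltas=[0,0,0,0,0,0,0,0,0,0,0,0],
)

```text
t: 1.02
tool_pos: [0.4049, 0.3164, 0.3038]
tool_rot: [-180.0, -0.0, 99.4]
force: [-0.1, -0.2, 0.1]
width: 0.0003
gripper_force: 0.0
```

Call:
arm_command(
  deltas=[-270,71,0,12,-270,71,0,12,-270,71,0,12,-270,71,0,12,-270,71,0,12,-270,71,0,12,-270,71,0,12,-270,71,0,12],
)

```text
t: 1.68
tool_pos: [0.5205, 0.059, 0.3033]
tool_rot: [-180.0, 0.1, 87.4]
force: [-0.6, 0.3, 0.6]
width: 0.0001
gripper_force: 0.0
```

Call:
arm_command(
  deltas=[0,0,40,0,0,0,60,0,0,0,60,0,0,0,60,0],
)

```text
t: 2.02
tool_pos: [0.5188, 0.0629, 0.2436]
tool_rot: [-179.9, 0.0, 87.5]
force: [-0.3, 0.4, 0.5]
width: 0.0002
gripper_force: 0.0
```

```bash
python3 - <<'E'
from h import *
s=read_state(); print(s["tool_pos"],s["tool_rot"],s["q"])
ims=[]
for n,(u0,v0) in (("top",(215,170)),("side",(220,150))):
    c=camera(n); im=cv2.convertScaleAbs(c["image"][v0:v0+100,u0:u0+100,::-1],alpha=1.5); ims.append(cv2.resize(im,(400,400),interpolation=cv2.INTER_CUBIC))
cv2.imwrite("pics/c2.png",np.hstack(ims))
E
```

```text
[0.51877609 0.06286081 0.24355036] [-1.79890824e+02  2.85601747e-03  8.75259321e+01] [ 4.10791536e+00 -1.13004639e+01  1.05605861e+02  9.70312388e-03
  8.58033870e+01  6.58126674e+00]
```

View pics/c2.png

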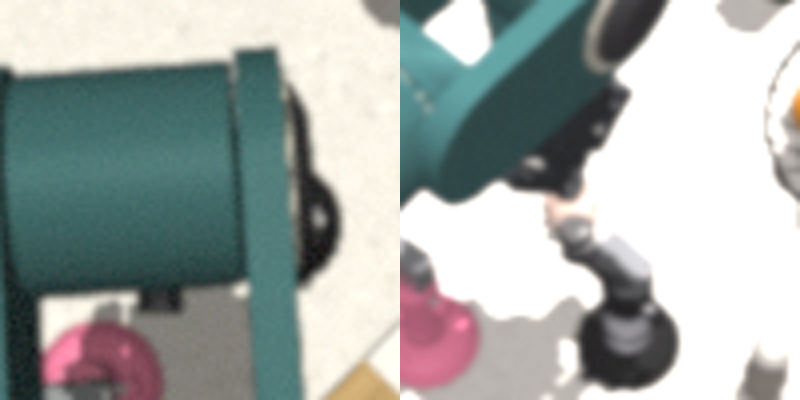

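The right half shows the fingertips above the button, with the clamp clear of the gripper body. Pressing now.

Call:
arm_command(
  deltas=[-2,0,15,0,-2,0,30,0,-2,0,36,0,-2,0,40,0,-2,0,42,0,-2,0,42,0],
)

```text
t: 2.62
tool_pos: [0.5191, 0.0599, 0.2029]
tool_rot: [180.0, -0.0, 87.4]
force: [-0.1, 0.7, 0.8]
width: -0.0003
gripper_force: 0.6
```

Call:
arm_command(
  deltas=[0,0,1,0,0,0,2,0,0,0,3,0,0,0,3,0,0,0,3,0],
)

```text
t: 3.03
tool_pos: [0.5192, 0.0598, 0.1996]
tool_rot: [179.9, -0.0, 87.4]
force: [0.0, 3.4, 4.4]
width: -0.0
gripper_force: 2.3
```

Call:
arm_command(
  deltas=[0,0,1,0,0,0,2,0,0,0,3,0,0,0,3,0],
)

```text
t: 3.37
tool_pos: [0.5192, 0.0596, 0.1966]
tool_rot: [179.9, -0.0, 87.4]
force: [0.9, 3.0, 8.5]
width: -0.0002
gripper_force: 4.3
```

Call:
arm_command(
  deltas=[0,0,1,0,0,0,1.5,0,0,0,1.5,0],
)

```text
t: 3.62
tool_pos: [0.5192, 0.0597, 0.1963]
tool_rot: [179.9, -0.0, 87.4]
force: [-6.2, 1.7, 22.2]
width: 0.0001
gripper_force: 11.0
```

```bash
python3 - <<'E'
from h import *
c=camera("side"); im=cv2.convertScaleAbs(c["image"][150:250,220:320,::-1],alpha=1.5); cv2.imwrite("pics/c3.png",cv2.resize(im,(500,500),interpolation=cv2.INTER_CUBIC))
W=cloud(c)[190:250,255:300].reshape(-1,3)
P=W[(abs(W[:,0]-.516)<.03)&(abs(W[:,1])<.035)]; print(np.nanpercentile(P[:,2],[80,90,98])); print(read_state()["force"])
E
```

```text
[0.18872101 0.19287232 0.27092753]
[-5.88876421  2.58710157 22.36548759]
```

View pics/c3.png

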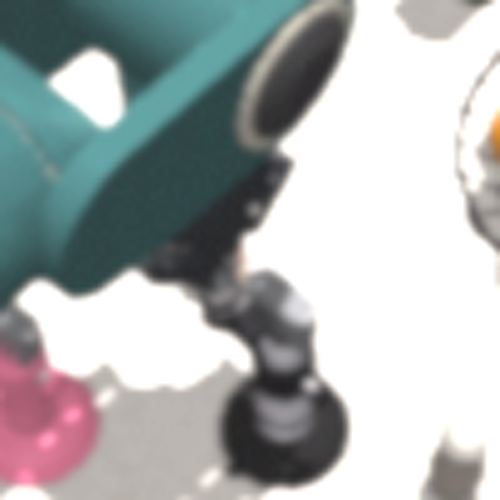

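The button has bottomed (22 N, stiff) and the clamp has popped up, with its top at about 0.19 m. I'll lift off, then go over to the clamp.

Call:
arm_command(
  deltas=[0,0,-8,0,0,0,-20,0,0,0,-50,0,0,0,-90,0,0,0,-105,0,0,0,-105,0,0,0,-105,0],
)

```text
t: 4.25
tool_pos: [0.519, 0.0595, 0.3002]
tool_rot: [179.9, 0.0, 87.4]
force: [0.4, -0.1, -0.4]
width: -0.0003
gripper_force: 0.0
```

Call:
arm_command(
  deltas=[-20,0,0,0,-50,0,0,0,-62,0,0,0,-62,0,0,0,-62,0,0,0,-62,0,0,0],
  gripper=55,
)

```text
t: 4.75
tool_pos: [0.516, -0.0019, 0.2988]
tool_rot: [-179.9, -0.0, 87.4]
force: [0.3, 0.2, -0.2]
width: 0.055
gripper_force: 0.0
```

```bash
python3 - <<'E'
from h import *
s=read_state(); print(s["tool_pos"],s["tool_rot"],s["width"],s["force"])
c=camera("side"); im=cv2.convertScaleAbs(c["image"][140:250,220:330,::-1],alpha=1.4); cv2.imwrite("pics/c4.png",cv2.resize(im,(550,550),interpolation=cv2.INTER_CUBIC))
W=cloud(c)[140:250,220:330].reshape(-1,3)
for lo,hi in ((.18,.205),(.125,.14)):
    P=W[(abs(W[:,0]-.516)<.03)&(abs(W[:,1]-.02)<.07)&(W[:,2]>lo)&(W[:,2]<hi)]; print(len(P),P.mean(0),P.min(0),P.max(0))
E
```

```text
[ 0.51601505 -0.00187875  0.2987729 ] [-1.79944668e+02 -1.32189329e-02  8.73845471e+01] 0.05499239394563055 [ 0.28303096  0.2236789  -0.22715561]
101 [ 0.5144968  -0.00652006  0.19066377] [ 0.50286009 -0.0269241   0.18150838] [0.52707423 0.02018385 0.19619799]
38 [0.50962037 0.02029279 0.13026962] [ 0.50264984 -0.01540427  0.12512086] [0.51858016 0.06171306 0.13694018]
```

View pics/c4.png

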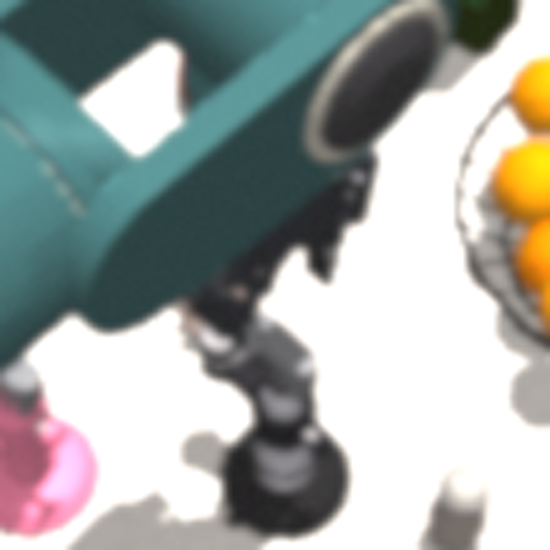

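The clamp stands at the first stop (top at about 0.192 m) below the open fingers, and the button is up again. Descending to grip.

Call:
arm_command(
  deltas=[0,0,20,0,0,0,45,0,0,0,62,0,0,0,70,0,0,0,74,0,0,0,74,0,0,0,74,0],
)

```text
t: 5.38
tool_pos: [0.5164, -0.0021, 0.2264]
tool_rot: [179.9, -0.0, 87.4]
force: [0.5, -0.9, 0.8]
width: 0.0545
gripper_force: 0.0
```

Call:
arm_command(
  deltas=[0,0,0,0,0,0,0,0,0,0,0,0,0,0,0,0,0,0,0,0,0,0,0,0,0,0,0,0,0,0,0,0],
  gripper=10,
  squeeze=60,
)

```text
t: 6.05
tool_pos: [0.5162, -0.0023, 0.2255]
tool_rot: [180.0, 0.0, 87.4]
force: [1.2, 0.6, -0.4]
width: 0.0212
gripper_force: 60.3
```

Gripped on 21–22 mm, with little side force. Pulling up 55 mm, then in small steps to the stop.

Call:
arm_command(
  deltas=[0,0,-5,0,0,0,-15,0,0,0,-27,0,0,0,-38,0,0,0,-48,0,0,0,-54,0,0,0,-56,0,0,0,-56,0],
)

```text
t: 6.72
tool_pos: [0.5161, -0.0023, 0.2815]
tool_rot: [180.0, -0.0, 87.4]
force: [5.1, 0.3, -7.6]
width: 0.0215
gripper_force: 59.5
```

Call:
arm_command(
  deltas=[0,0,-1,0,0,0,-2,0,0,0,-3,0,0,0,-3,0,0,0,-3,0],
)

```text
t: 7.13
tool_pos: [0.5161, -0.0023, 0.2836]
tool_rot: [-180.0, 0.0, 87.4]
force: [6.9, 0.0, -9.0]
width: 0.0209
gripper_force: 59.5
```

Call:
arm_command(
  deltas=[0,0,-1,0,0,0,-2,0,0,0,-2,0,0,0,-2,0],
)

```text
t: 7.47
tool_pos: [0.5161, -0.0023, 0.2856]
tool_rot: [-180.0, 0.0, 87.4]
force: [6.5, 0.2, -7.8]
width: 0.0213
gripper_force: 59.5
```

Call:
arm_command(
  deltas=[0,0,-1,0,0,0,-1.5,0,0,0,-1.5,0,0,0,-1.5,0],
)

```text
t: 7.8
tool_pos: [0.5161, -0.0023, 0.2868]
tool_rot: [-180.0, -0.0, 87.4]
force: [7.2, -0.3, -11.7]
width: 0.0217
gripper_force: 59.8
```

Call:
arm_command(
  deltas=[0,0,-1,0,0,0,-1,0,0,0,-1,0],
)

```text
t: 8.05
tool_pos: [0.5161, -0.0023, 0.2868]
tool_rot: [-179.9, 0.0, 87.4]
force: [11.2, 0.4, -19.1]
width: 0.0215
gripper_force: 60.8
```

That's the hard end: the TCP held its height while the force rose to 19 N. I'll hold for a moment and check the clamp's height by camera.

Call:
arm_command(
  deltas=[0,0,0,0,0,0,0,0,0,0,0,0,0,0,0,0,0,0,0,0,0,0,0,0,0,0,0,0,0,0,0,0],
  squeeze=70,
)

```text
t: 8.72
tool_pos: [0.5162, -0.0024, 0.2868]
tool_rot: [-179.9, -0.0, 87.4]
force: [9.7, -0.3, -18.4]
width: 0.0212
gripper_force: 69.4
```

```bash
python3 - <<'E'
from h import *
c=camera("side"); im=cv2.convertScaleAbs(c["image"][140:250,220:330,::-1],alpha=1.4); cv2.imwrite("pics/c5.png",cv2.resize(im,(550,550),interpolation=cv2.INTER_CUBIC))
s=read_state(); print(s["tool_pos"],s["force"],s["gripper_force"])
W=cloud(c)
for v in range(196,240,3): print(v,(W[v,262:292:2,2]*1000).round())
E
```

```text
[ 0.51615841 -0.00235705  0.28682466] [  9.84872812   0.6363839  -18.59631289] 69.41453218460083
196 [462. 456. 314. 313. 315. 306. 302. 304. 291. 255. 252. 243.  -6.   2.
   5.]
199 [315. 308. 300. 269. 267. 277. 290. 285. 252. 248. 252.  -0.   3.   1.
  -2.]
202 [314. 311. 303. 282. 271. 264. 268. 254. 253. 253. 251.   3.  -2.   4.
   1.]
205 [130. 294. 288. 278. 269. 245. 238. 239. 242. 246. 237.  -1.   2.   1.
  -2.]
208 [133. 134. 128. 122.   1. 230. 224. 222. 225. 223. 216.   0.   6.   4.
  -7.]
211 [124. 119. 121. 119.  -4.   3. 180. 188. 184. 159.   3.   6.   0.   3.
   1.]
214 [101. 105. 108. 110. 110. 114. 162. 164. 166. 159.  -3.   2.   1.   2.
  -3.]
217 [  3.  -2.  -1. 109. 109. 114. 152. 158. 153. 149. 115.   4.   1.   1.
   2.]
220 [  2.   2.   0.   3. 115. 114. 133. 140. 140. 133. 115.   2.   2.  -3.
   2.]
223 [ -2.   0.   0.   2. 102. 116. 121. 116. 115. 117. 116.  -4.  nan   3.
   3.]
226 [  1.   2.  -1.   4.  17. 102. 109. 118. 113. 110. 104.  17.   7.   0.
   3.]
229 [  1.   7.  13.  18.  21.  69.  88. 100.  94.  91. 106. 111.  95.  14.
   0.]
232 [ 0.  5. 15. 16. 25. 45. 59. 60. 62. 59. 44. 19. 19. 16.  3.]
235 [ 5.  3. 16. 21. 27. 21. 39. 40. 45. 34. 26. 26. 23. 19. 13.]
238 [-8. 10. 14. 18. 27. 23. 19. 26. 26. 23. 22. 19. 18. 14. 10.]
```

View pics/c5.png

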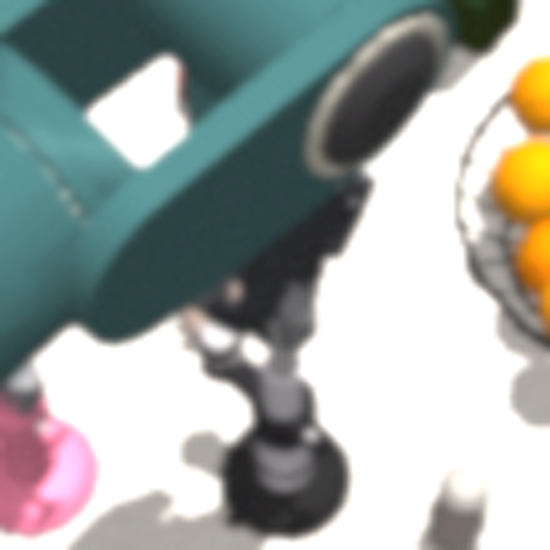

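The picture shows the clamp in the fingers, with a long inner tube exposed from the collar at about 116 mm up to the clamp at about 215 mm. The hold is steady with no slip and the button is up, so I'm handing in.

```bash
python3 -c "
from rig import close_job
print(close_job())"
```

```text
the job is handed in; nothing more can be done
None
```

The release button was pressed fully down and let up, and the clamp popped up to its first stop; I then pulled it up to its hard second stop, and the job was handed in with the gripper still holding it there, none of the bystanders having been touched.

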